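# Set the tension spring of the cord winder

## Robot

A 6-joint arm with a two-finger parallel gripper is mounted at the origin on the work surface. World frame = base frame: x ahead of the robot, y to its left, z up, the work surface at z = 0. Lengths are in m, angles in rad, forces in N, time in s.
With the tool pointing down it reaches from about 0.35 to 0.775 m from the base axis. Payload 5.5 kg.
Tool frame: the origin (TCP) lies on the mounting face of the last link; the fingertips stand 173 mm ahead of it and the grasp point (between the pads) lies 155 mm ahead of it; z points along the fingers, y is the direction in which the jaws open and shut (so a half turn about z gives the same grasp; the last joint's range is limited). The gripper opens to 85 mm and grips with 20 to 120 N. Pads are 22 mm wide; open, the fingers measure 114 mm over their backs; the gripper's body (76 mm by 85 mm) begins 54 mm behind the grasp point. The pads swing forward as they close: fully open they stand 13 mm farther back than shut.
Start: joints at [-1.304, 0.313, 0.046, 1.304, 0, 1.431], TCP at [0.228, -0.528, 0.405] pointing down, gripper open.
Joint ranges: [-2.76, 2.76], [-0.86, 1.69], [-1.03, 1.26], [-2.2, 2.34], [-1.47, 1.5], [-3.14, 3.14]. Speed limits (rad/s): [2.57, 2.57, 3.14, 3.14, 3.14, 3.14].

## Interface

Orientations are given as a unit quaternion [w, x, y, z].
In Python, from workcell import * gives the robot as it stands. The module is installed in compiled form; this text tells all that it offers.
- The arm moves only by the shell command python3 -m crank 'ROWS' [FORCE]. ROWS is JSON, a list of rows, each a list of 7 numbers: the shift along the tool's x, y, z in mm, then the turn, a rotation vector about the tool's x, y, z in degrees, then the opening, from 0 (shut) to 1 (fully open). A call has exactly 8 rows; each row shifts and turns the commanded pose from where the row before left it, along the tool's axes as they then stand; what a row does not reach is not made up. A row lasts 1/8 s, in which the tool goes at most 62.5 mm and 10.7 degrees, less where a joint would pass 70% of its speed; a pose out of reach is approached as far as the arm can. A call with a gripper value outside its range is refused whole. The fingers move at their own pace and stop on an object; FORCE is the grip in N (left out, the last holds). Time passes only in rows, so rows that do not move let the fingers close, or fill a call up. It gives the time, the measured TCP pose, the force and the opening at its end, in the units of the state.
- get_state(): the state, without advancing time (a new reading comes with each control period).
- read_camera(name): name is "scene" or "top"; returns the picture (480x640x3 uint8, blue, green, red); there is no depth.
- calibration(name): a dict with "fx", "fy", "cx", "cy" (pixels), "extrinsics" (4x4, takes a point from world to camera coordinates). Camera axes: x right, y down, z forward; pixel columns grow to the right and rows downward; lengths in m; the calibration is good to about 2 mm. A picture is of the moment at which its call begins. calibration takes no time and is no camera call.
- hand_in(): hands the job in, once; it reports no verdict.
The state is a dict: "clock": time; "joint_pos": joint angles; "qvel": joint speeds; "tau": joint torques, N m; "tcp_pos": TCP position; "orientation": TCP orientation; "wrist_force": force on the tool from outside, world axes, zero at the start; "ft_torque": the same for the moment, N m; "finger_gap": finger opening in m.
Only numpy, scipy, OpenCV 4.12 (cv2) and the standard library are available. Lean on these libraries where they do the work, as an engineer would, in place of code of your own. Each camera call takes 0.05 s, during which the arm holds its last target.

## Task

The cord winder's tension spring has been slackened for storage: wind it up with the black wing knob until a push of 9 N on the white roller, square to the tension arm, holds the arm with its red pointer at the yellow marker. Prove the setting with a last push that holds the pointer at the marker for a second, then ease the arm back to its stop without letting it snap, and let go. Leave the marker where it is and do not knock over or shift the things standing about.

Things in the scene. Friction and masses are not known exactly. Their poses are not given: they have to be found in the camera images.
- winder: cream bench machine that winds cord into reels, 330 x 420 mm, fixed. Origin: centre of its underside; x points from its front (at the robot) to its back, z up. Its deck is 93 mm above the underside. In its frame the arm's pivot is at (0, 60) mm, the wing knob at (-65, -105) mm; at (85, -145) mm stands a fixed reel on a spindle, 120 mm wide at the foot, up to 232 mm above the table.
- pivot_axis (a point): the vertical axis of the tension arm, at deck level. The arm swings level about it, clockwise seen from above as it is pushed, through 0.46 rad between two rubber stops; a torsion spring drives it back to its rest stop.
- tension_arm: aluminium bar that swings about the pivot, its spring in the hub. Origin: on the pivot axis, 11 mm above the deck; x points from pivot to roller, z up. Pushed, the roller moves along the arm's own -y, to the winder's +y side. Bar 20 mm wide, top 24 mm above the deck; hub 54 mm wide, top 36 mm above it. Stop pins 12 mm thick, 26 mm tall, meet the bar at each end of its travel, 95 mm from the pivot.
- roller_mid (a point): mid-height centre of the white roller on the arm's free end: upright, free-turning, 30 mm in diameter (35 mm at its rims), 25 to 73 mm above the deck, this point 49 mm above the deck, its axis 140 mm from the pivot. Push it from the winder's -y side, square to the arm. Each further 0.1 rad of arm takes about 1.4 N more; how slack the spring is at the start is unknown and varies.
- pointer_tip (a point): tip of the thin red pointer on the other side of the pivot, 115 mm from the pivot and opposite the roller, over a white scale with a black line every 2.5 degrees.
- zero_mark (a point): first (zero) line of the scale, where the pointer tip stands when the arm is at its rest stop. Same radius, 9 mm lower than the pointer tip.
- marker_tip (a point): inner end of the yellow marker tab on the scale's rim, the working point, 115 mm from the pivot: the pointer tip must stand right over it. It stays where it is unless knocked.
- wing_knob (a joint): turn of the wing knob in rad; grows clockwise seen from above, which winds the spring up. Each rad adds about 2 N (a quarter turn about 3.2 N) to the push needed at the roller. It turns stiffly (about 0.4 N m), with no end stop within the turn needed, and stays where it is left. The turn needed lies between 0.8 and 2.8 rad, unknown beforehand.
- knob_grip (a point): middle of the black wing knob's upright bar grip: bar 60 mm long (along this frame's x), 13 mm thick (along y), its top 44 mm above the deck, this point 30 mm above the deck; below it a round foot 48 mm wide and 13 mm tall.
- spare_core: short cardboard cone core, 42 mm wide at the foot and 55 mm tall, standing on the winder's deck; must not be disturbed (origin: centre of its underside)
- raffia_reel: reel of straw-coloured raffia, 90 mm wide, 95 mm tall, standing on the table; must not be disturbed (origin: centre of its underside)
- drink_can: plain blue drink can, 66 mm wide, 115 mm tall; must not be disturbed (origin: centre of its underside)
- mug: white mug, 80 mm wide, 90 mm tall; must not be disturbed (origin: centre of its underside)
- bead_jar: amber jar with a red lid, 70 mm wide, 90 mm tall; must not be disturbed (origin: centre of its underside)
- screwdriver: orange screwdriver, 190 mm long, lying on the table in front of the winder (origin: middle of its length, on the table); must not be disturbed
- tape_measure: round yellow tape measure, 60 mm wide, 22 mm thick, lying flat on the deck; must not be disturbed (origin: centre of its underside)

How it is judged:
By the outcome, as a careful person would: the job done as asked, in the order asked, and still so for the second after the job is handed in, with the robot touching nothing.
It also fails if it takes over 67 s, if anything falls off the work surface, if the arm or the gripper's body presses on something with over 40 N, if the wrist force passes 120 N, or if a joint passes its speed limit or range.

## Working session

There is one attempt and no reset: what is moved stays moved. The work goes in short steps, Python scripts to look and compute and a shell command to move; the robot and the scene stay as the last step left them, time stands still between calls to the robot, and variables do not carry over. Pictures are saved under pics/ and viewed, and the job is handed in when it is done.

```bash
mkdir -p pics; ls; python3 - <<'E'
from workcell import *
import cv2, numpy as np
np.set_printoptions(precision=4,suppress=True)
for n in ("scene","top"):
    im=read_camera(n); cv2.imwrite(f"pics/{n}0.png",im)
    c=calibration(n); print(n,c)
print(get_state())
E
```

```text
pics
scene {'fx': 495.479808013128, 'fy': 495.479808013128, 'cx': 312.1983280277286, 'cy': 239.49100038062318, 'extrinsics': array([[-0.2876,  0.9577,  0.0114,  0.1435],
       [ 0.6296,  0.198 , -0.7513, -0.2526],
       [-0.7217, -0.2089, -0.6599,  1.6353],
       [ 0.    ,  0.    ,  0.    ,  1.    ]])}
top {'fx': 502.13375496152037, 'fy': 502.13375496152037, 'cx': 317.6367130483313, 'cy': 243.3062249848784, 'extrinsics': array([[ 0.0307, -0.9995,  0.0038, -0.005 ],
       [-0.995 , -0.031 , -0.0954,  0.5627],
       [ 0.0954, -0.0008, -0.9954,  1.266 ],
       [ 0.    ,  0.    ,  0.    ,  1.    ]])}
{'clock': 0.1, 'joint_pos': array([-1.3036,  0.3139,  0.0451,  1.3036, -0.    ,  1.4312]), 'qvel': array([-0.0006, -0.0009,  0.0026, -0.0018,  0.0014, -0.0009]), 'tau': array([  0.0016, -48.173 ,  29.9241,   0.0129,  -0.0002,   0.    ]), 'tcp_pos': array([ 0.2274, -0.5279,  0.4039]), 'orientation': array([-0.0008,  0.9794,  0.202 , -0.0001]), 'wrist_force': array([-0.0661, -0.1865, -0.7558]), 'ft_torque': array([-0.0166,  0.0415,  0.024 ]), 'finger_gap': 0.08541283910552121}
```

View pics/scene0.png

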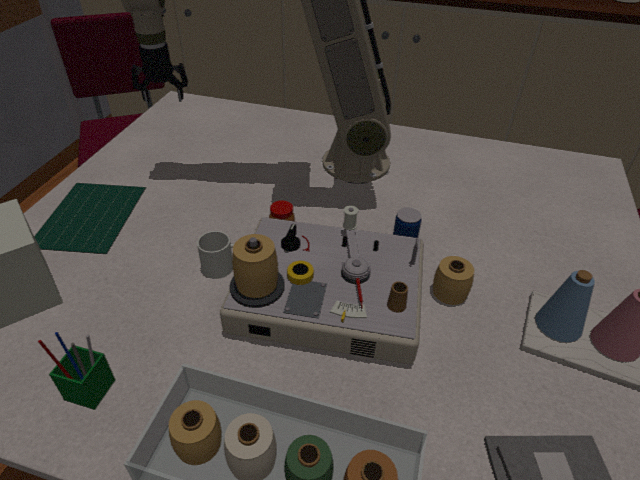

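View pics/top0.png

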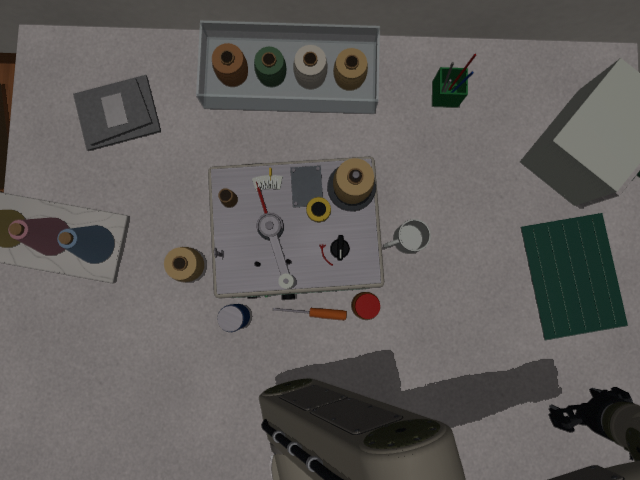

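```bash
python3 - <<'E'
import cv2
im=cv2.imread("pics/top0.png")
c=im[150:305,200:395]; cv2.imwrite("pics/top0c.png",cv2.resize(c,None,fx=4,fy=3.8708 if 0 else 4,interpolation=cv2.INTER_CUBIC)[:600,:780])
c=im[150:225,235:310]; cv2.imwrite("pics/top0s.png",cv2.resize(c,None,fx=8,fy=8,interpolation=cv2.INTER_CUBIC))
im=cv2.imread("pics/scene0.png")
c=im[195:345,225:425]; cv2.imwrite("pics/scene0c.png",cv2.resize(c,None,fx=4,fy=4,interpolation=cv2.INTER_CUBIC))
E
```

```text
(no output)
```

View pics/top0c.png

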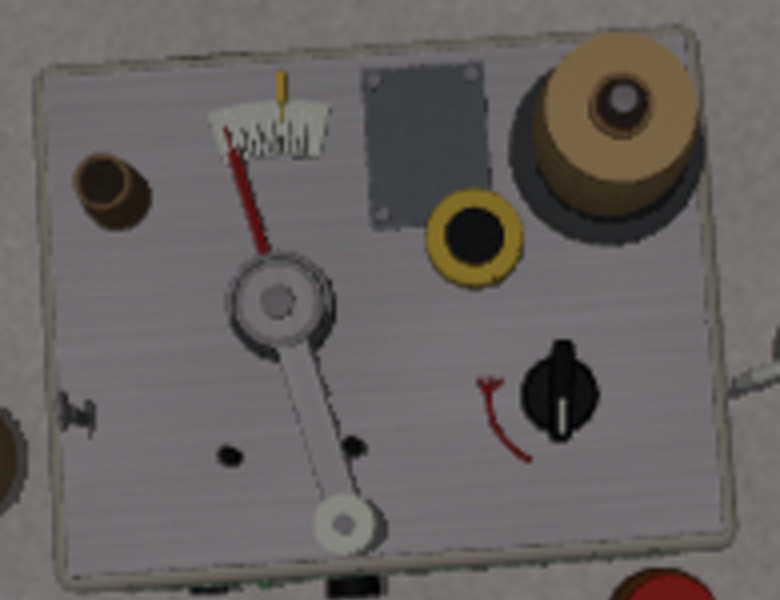

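View pics/top0s.png

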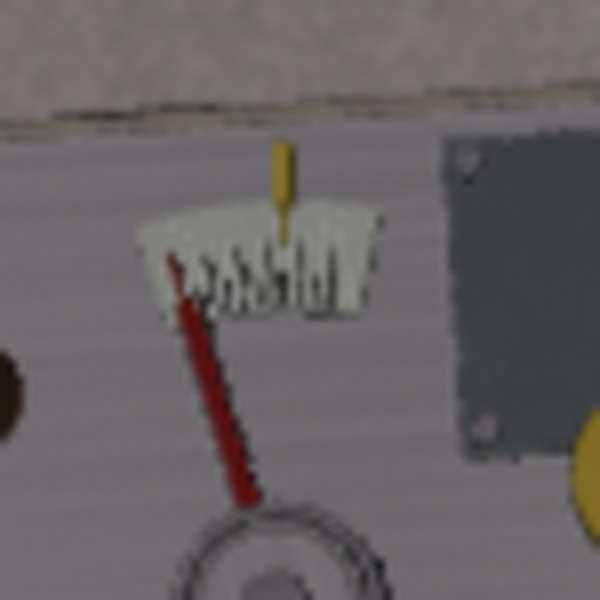

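View pics/scene0c.png

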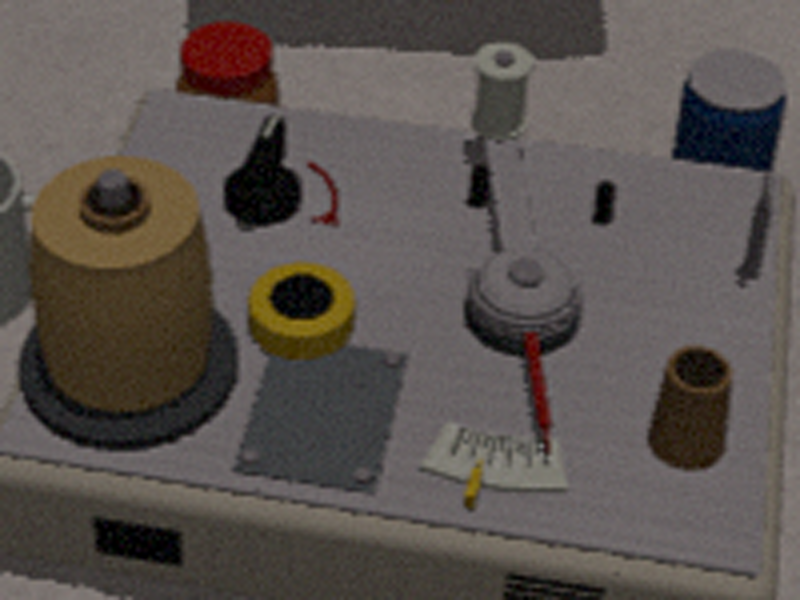

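```bash
cat > h.py <<'E'
import numpy as np
from scipy.optimize import least_squares
C={}
def cal(n):
    if n not in C:
        from workcell import calibration
        C[n]=calibration(n)
    return C[n]
def proj(n,P):
    c=cal(n); p=c["extrinsics"]@np.append(P,1); return np.array([c["fx"]*p[0]/p[2]+c["cx"],c["fy"]*p[1]/p[2]+c["cy"]])
def ray(n,uv,z):
    c=cal(n);E=c["extrinsics"];R=E[:3,:3];t=E[:3,3];o=-R.T@t
    d=R.T@np.array([(uv[0]-c["cx"])/c["fx"],(uv[1]-c["cy"])/c["fy"],1]);return o+d*(z-o[2])/d[2]
def tri(uv1,uv2):
    f=lambda P:np.r_[proj("top",P)-uv1,proj("scene",P)-uv2]
    r=least_squares(f,[0.6,0,0.1]);return r.x,r.fun
E
python3 - <<'E'
from h import *
np.set_printoptions(precision=4,suppress=True)
T=lambda x,y:np.array([200+x/4,150+y/4]); S=lambda x,y:np.array([225+x/4,195+y/4])
s8=lambda x,y:np.array([235+x/8,150+y/8])
for n,a,b in [("pivcap",T(278,300),S(526,270)),("roller top",T(345,523),S(503,58)),("ptr",s8(172,258),S(546,452)),("mark",s8(284,243),S(477,462)),("TL",T(38,72),S(757,577)),("TR",T(692,30),S(0,458))]:
    print(n,*tri(a,b))
for n,a in [("TL",T(38,72)),("TR",T(692,30)),("BR",T(732,545)),("BL",T(60,588))]: print(n,ray("top",a,.093))
for n,a,z in [("knobcentre top",T(562,392),.137),("knob far",T(563,342),.137),("knob near",T(561,440),.137),("roller",T(345,523),.166),("pivot",T(278,300),.131),
 ("tape",T(475,238),.115),("core top",T(103,182),.148),("jar",(366.5,305),.09),("can",(234,318),.115)]: print(n,ray("top",a,z))
E
```

```text
pivcap [0.5932 0.1288 0.127 ] [-0.1435  0.0266 -0.1356 -0.0007]
roller top [0.4613 0.0818 0.1665] [-0.1565  0.0301 -0.1659 -0.0018]
ptr [0.7004 0.1661 0.1057] [ 0.1744 -0.0313  0.15    0.    ]
mark [0.7086 0.1324 0.0953] [ 0.4425 -0.0873  0.3812  0.0058]
TL [0.736  0.2836 0.0915] [ 1.0704 -0.1344  0.8627 -0.0395]
TR [ 0.7743 -0.1139  0.0871] [-2.0544  0.6742 -1.8075 -0.2218]
TL [0.7352 0.2859 0.093 ]
TR [ 0.7746 -0.1184  0.093 ]
BR [ 0.4567 -0.1491  0.093 ]
BL [0.4183 0.2563 0.093 ]
knobcentre top [ 0.5426 -0.0416  0.137 ]
knob far [ 0.5722 -0.0414  0.137 ]
knob near [ 0.5144 -0.0417  0.137 ]
roller [0.4613 0.0814 0.166 ]
pivot [0.5927 0.1281 0.131 ]
tape [0.6362 0.0123 0.115 ]
core top [0.6572 0.2321 0.148 ]
jar [ 0.4103 -0.1104  0.09  ]
can [0.3708 0.2046 0.115 ]
```

```bash
cat >> h.py <<'E'
def Rq(q):
    from scipy.spatial.transform import Rotation as R
    return R.from_quat([q[1],q[2],q[3],q[0]])
def yawof(s):
    m=Rq(s["orientation"]).as_matrix(); return np.degrees(np.arctan2(m[1,0],m[0,0]))
def plan(p0,yaw0,p1,yaw1,n):
    "ideal tool-down; rows for n steps; shift in axes at row start, yaw deg (world)"
    rows=[];dy=(yaw1-yaw0)/n;d=(np.array(p1)-np.array(p0))/n*1000
    for i in range(n):
        y=np.radians(yaw0+i*dy);x=np.array([np.cos(y),np.sin(y),0]);yy=np.array([np.sin(y),-np.cos(y),0])
        rows.append([round(float(x@d)),round(float(yy@d)),round(float(-d[2])),0,0,round(float(-dy),1)])
    for r in rows: print(r)
E
python3 - <<'E'
from h import *
from workcell import get_state
s=get_state();print(yawof(s),Rq(s["orientation"]).as_matrix().round(4))
plan(s["tcp_pos"],yawof(s),[.455,.025,.34],91.8,16)
E
```

```text
23.306573849326718 [[ 9.184e-01  3.957e-01 -5.000e-04]
 [ 3.957e-01 -9.184e-01  1.600e-03]
 [ 2.000e-04 -1.600e-03 -1.000e+00]]
[27, -26, 4, 0, 0, -4.3]
[29, -24, 4, 0, 0, -4.3]
[30, -22, 4, 0, 0, -4.3]
[32, -20, 4, 0, 0, -4.3]
[33, -17, 4, 0, 0, -4.3]
[34, -15, 4, 0, 0, -4.3]
[35, -12, 4, 0, 0, -4.3]
[36, -9, 4, 0, 0, -4.3]
[37, -7, 4, 0, 0, -4.3]
[37, -4, 4, 0, 0, -4.3]
[37, -1, 4, 0, 0, -4.3]
[37, 2, 4, 0, 0, -4.3]
[37, 5, 4, 0, 0, -4.3]
[37, 7, 4, 0, 0, -4.3]
[36, 10, 4, 0, 0, -4.3]
[35, 13, 4, 0, 0, -4.3]
```

```bash
python3 -m crank '[[27,-26,4,0,0,-4.3,0],[29,-24,4,0,0,-4.3,0],[30,-22,4,0,0,-4.3,0],[32,-20,4,0,0,-4.3,0],[33,-17,4,0,0,-4.3,0],[34,-15,4,0,0,-4.3,0],[35,-12,4,0,0,-4.3,0],[36,-9,4,0,0,-4.3,0]]'; python3 -m crank '[[37,-7,4,0,0,-4.3,0],[37,-4,4,0,0,-4.3,0],[37,-1,4,0,0,-4.3,0],[37,2,4,0,0,-4.3,0],[37,5,4,0,0,-4.3,0],[37,7,4,0,0,-4.3,0],[36,10,4,0,0,-4.3,0],[35,13,4,0,0,-4.3,0]]'
python3 - <<'E'
from h import *
from workcell import *
import cv2
cv2.imwrite("pics/s1.png",read_camera("scene")[150:390,180:500].repeat(2,0).repeat(2,1))
cv2.imwrite("pics/t1.png",read_camera("top"))
s=get_state();print(yawof(s),s["tcp_pos"],s["wrist_force"],s["joint_pos"],s["clock"])
E
```

```text
clock: 1.1
tcp_pos: [0.3403, -0.2505, 0.3723]
orientation: [-0.0, 0.875, 0.484, -0.0]
wrist_force: [0.3, 0.1, -0.3]
finger_gap: -0.0001
clock: 2.1
tcp_pos: [0.4527, 0.0262, 0.3403]
orientation: [-0.0, 0.693, 0.721, -0.0]
wrist_force: [0.3, 0.3, 0.5]
finger_gap: 0.0001
92.39726132549438 [0.45300286 0.02728299 0.3399584 ] [ 0.69605645 -0.38471111 -0.04755827] [-1.17254689e-01  1.13079540e-01 -3.70390293e-01  1.08814328e+00
  7.15558841e-04  1.41170095e+00] 2.2
```

View pics/s1.png

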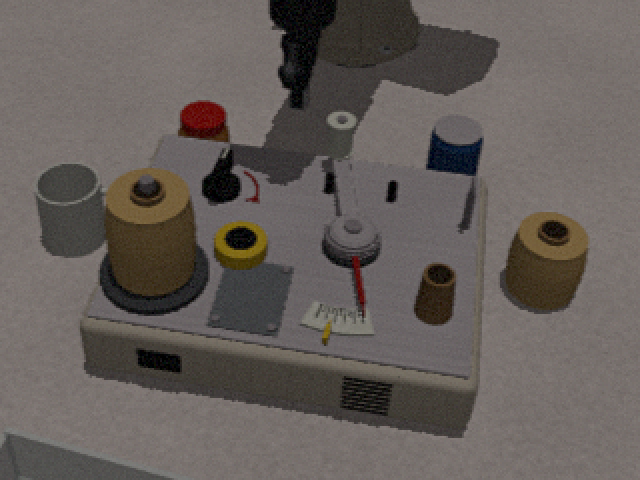

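View pics/t1.png

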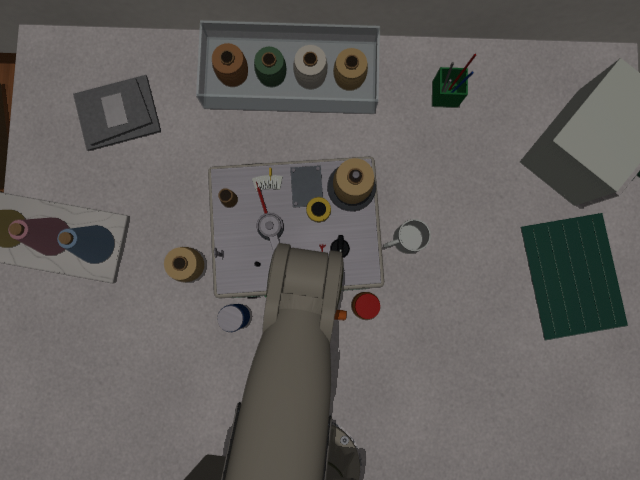

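```bash
python3 -m crank '[[0,0,8,0,0,0,0],[0,0,8,0,0,0,0],[0,0,8,0,0,0,0],[0,0,7,0,0,0,0],[0,0,6,0,0,0,0],[3,0,0,0,0,0,0],[3,0,0,0,0,0,0],[0,0,0,0,0,0,0]]'
cat >> h.py <<'E'
def look(tag,n=4):
    "n pictures, mean force, pose; top crop with pointer"
    from workcell import read_camera,get_state
    import cv2
    F=[];s=None
    for i in range(n):
        im=read_camera("top"); s=get_state();F.append(s["wrist_force"]); 
        if i==0: cv2.imwrite(f"pics/{tag}_t.png",im); cv2.imwrite(f"pics/{tag}_tc.png",cv2.resize(im[150:225,235:310],None,fx=8,fy=8,interpolation=cv2.INTER_CUBIC))
    F=np.array(F); print("clk",round(s["clock"],2),"p",s["tcp_pos"].round(4),"yaw",round(yawof(s),2),"F",F.mean(0).round(2),"sd",F.std(0).round(2),"gap",round(s["finger_gap"],4))
    return F.mean(0)
E
python3 -c "
from h import *
look('a',6)"
```

```text
clock: 3.2
tcp_pos: [0.4524, 0.0312, 0.304]
orientation: [0.0, 0.694, 0.72, 0.0]
wrist_force: [0.1, 0.2, -0.7]
finger_gap: -0.0001
clk 3.5 p [0.4523 0.0309 0.3038] yaw 92.11 F [-0.16 -0.49 -0.23] sd [0.55 0.5  0.37] gap 0.0001
```

```bash
python3 -m crank '[[7,0,0,0,0,0,0],[7,0,0,0,0,0,0],[7,0,0,0,0,0,0],[7,0,0,0,0,0,0],[7,0,0,0,0,0,0],[7,0,0,0,0,0,0],[7,0,0,0,0,0,0],[6,0,0,0,0,0,0]]'
python3 -c "
from h import *
look('b',8)"
```

```text
clock: 4.5
tcp_pos: [0.4503, 0.0861, 0.3037]
orientation: [0.0, 0.694, 0.72, -0.0]
wrist_force: [1.2, -3.5, 0.3]
finger_gap: -0.0002
clk 4.9 p [0.4503 0.0857 0.3037] yaw 92.09 F [ 0.2  -3.78  0.56] sd [0.41 0.42 0.48] gap 0.0
```

View pics/b_tc.png

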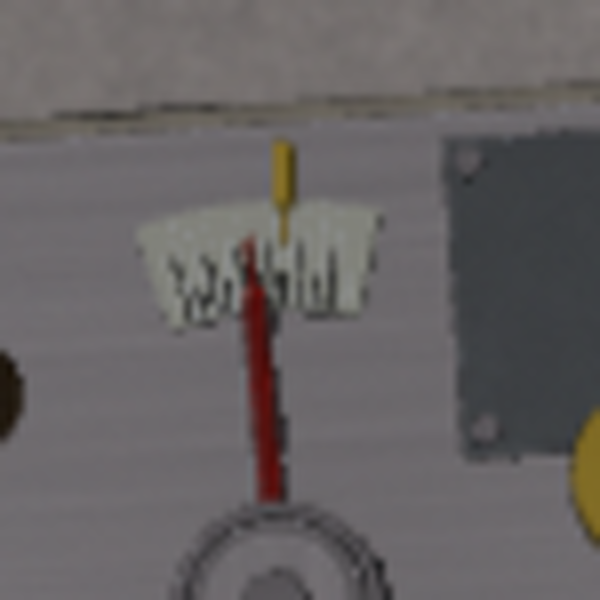

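```bash
cat >> h.py <<'E'
PIV=np.array([.5929,.1287])
def ang(u8,v8,z):
    P=ray("top",(235+u8/8,150+v8/8),z);d=P[:2]-PIV;return np.degrees(np.arctan2(d[1],d[0])),np.hypot(*d)
def ptr_px(a,z=.105,r=.115):
    a=np.radians(a);P=np.r_[PIV+r*np.array([np.cos(a),np.sin(a)]),z];q=proj("top",P);return (q-[235,150])*8
E
python3 - <<'E'
from h import *
print("rest",ang(172,258,.105),"now",ang(248,240,.105),"mark z95,z97",ang(284,243,.095),ang(284,243,.097))
m=ang(284,243,.096)[0]; print(ptr_px(m), ptr_px(ang(248,240,.105)[0]))
E
```

```text
rest (np.float64(19.405288998153406), np.float64(0.11400527385487513)) now (np.float64(7.450577738797421), np.float64(0.11482353982789693)) mark z95,z97 (np.float64(2.3972027036614953), np.float64(0.11557852309447775)) (np.float64(2.3084559455862834), np.float64(0.1151292005938334))
[281.36324496 237.66196105] [247.94842116 239.4354506 ]
```

```bash
python3 -m crank '[[3,0,0,0,0,0,0],[3,0,0,0,0,0,0],[3,0,0,0,0,0,0],[3,0,0,0,0,0,0],[0,0,0,0,0,0,0],[0,0,0,0,0,0,0],[0,0,0,0,0,0,0],[0,0,0,0,0,0,0]]'
python3 -c "
from h import *
look('c',16)"
```

```text
clock: 5.9
tcp_pos: [0.4498, 0.0978, 0.3037]
orientation: [0.0, 0.694, 0.72, -0.0]
wrist_force: [0.9, -3.7, -0.3]
finger_gap: -0.0002
clk 6.7 p [0.4498 0.0979 0.3036] yaw 92.11 F [-0.1  -4.75  0.44] sd [0.35 0.43 0.5 ] gap -0.0003
```

View pics/c_tc.png

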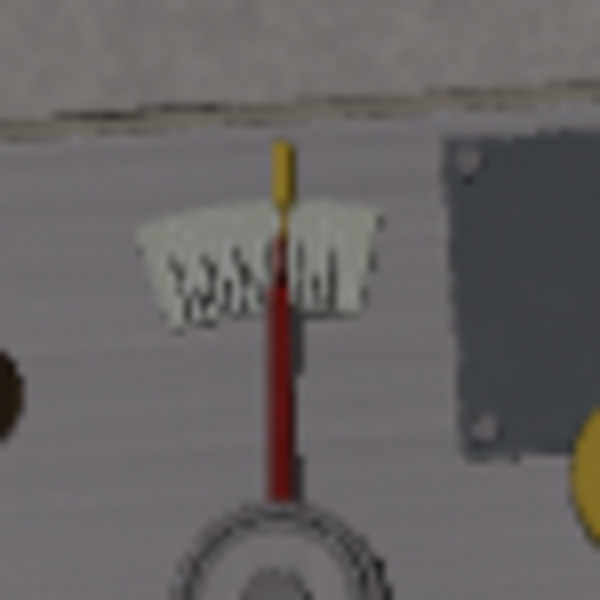

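```bash
python3 -m crank '[[-4,0,0,0,0,0,0],[-5,0,0,0,0,0,0],[-5,0,0,0,0,0,0],[-5,0,0,0,0,0,0],[-5,0,0,0,0,0,0],[-5,0,0,0,0,0,0],[-5,0,0,0,0,0,0],[-4,0,0,0,0,0,0]]';python3 -m crank '[[-3,0,0,0,0,0,0],[-3,0,0,0,0,0,0],[-4,0,0,0,0,0,0],[-6,0,0,0,0,0,0],[-6,0,0,0,0,0,0],[-2,0,0,0,0,0,0],[0,0,0,0,0,0,0],[0,0,0,0,0,0,0]]'
python3 -c "
from h import *
look('d',14)"
```

```text
clock: 7.7
tcp_pos: [0.4512, 0.0597, 0.3036]
orientation: [-0.0, 0.694, 0.72, 0.0]
wrist_force: [-0.4, -1.9, 0.8]
finger_gap: -0.0004
clock: 8.7
tcp_pos: [0.4521, 0.036, 0.3037]
orientation: [-0.0, 0.694, 0.72, 0.0]
wrist_force: [0.1, -0.2, 0.2]
finger_gap: 0.0001
clk 9.4 p [0.4521 0.0359 0.3037] yaw 92.11 F [-0.23 -0.16 -0.1 ] sd [0.38 0.46 0.42] gap -0.0
```

View pics/d_tc.png

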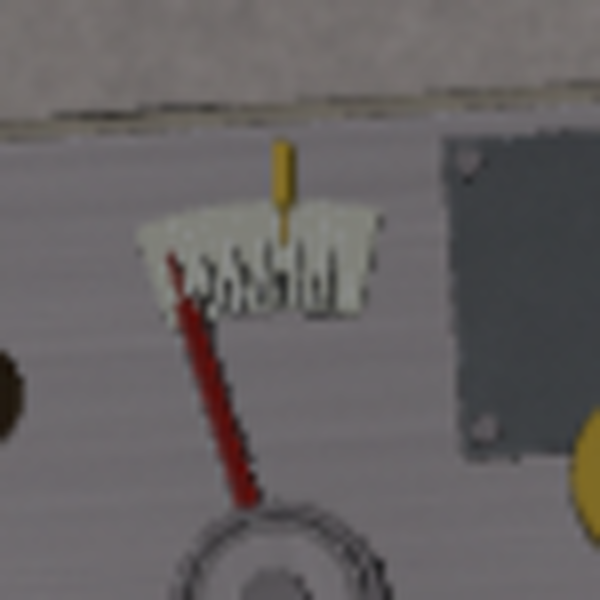

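```bash
python3 - <<'E'
from h import *
plan([.4521,.0359,.3537],92.1,[.542,-.0417,.335],180,12)
E
```

```text
[-7, 7, 2, 0, 0, -7.3]
[-8, 6, 2, 0, 0, -7.3]
[-8, 5, 2, 0, 0, -7.3]
[-9, 4, 2, 0, 0, -7.3]
[-9, 3, 2, 0, 0, -7.3]
[-10, 2, 2, 0, 0, -7.3]
[-10, 1, 2, 0, 0, -7.3]
[-10, -1, 2, 0, 0, -7.3]
[-10, -2, 2, 0, 0, -7.3]
[-9, -3, 2, 0, 0, -7.3]
[-9, -4, 2, 0, 0, -7.3]
[-8, -5, 2, 0, 0, -7.3]
```

```bash
python3 -m crank '[[0,0,-15,0,0,0,0],[0,0,-15,0,0,0,0],[0,0,-12,0,0,0,0],[0,0,-8,0,0,0,0],[-7,7,2,0,0,-7.3,0],[-8,6,2,0,0,-7.3,0],[-8,5,2,0,0,-7.3,0.3],[-9,4,2,0,0,-7.3,0.5]]' 80; python3 -m crank '[[-9,3,2,0,0,-7.3,0.5],[-10,2,2,0,0,-7.3,0.5],[-10,1,2,0,0,-7.3,0.5],[-10,-1,2,0,0,-7.3,0.5],[-10,-2,2,0,0,-7.3,0.5],[-9,-3,2,0,0,-7.3,0.5],[-9,-4,2,0,0,-7.3,0.5],[-8,-5,2,0,0,-7.3,0.5]]'
python3 -c "
from h import *
from workcell import *
import cv2
look('e',1);print(get_state()['joint_pos'])
cv2.imwrite('pics/e_s.png',cv2.resize(read_camera('scene')[180:300,225:385],None,fx=5,fy=5,interpolation=cv2.INTER_CUBIC))"
```

```text
clock: 10.4
tcp_pos: [0.4812, 0.0093, 0.3457]
orientation: [-0.0, 0.488, 0.873, -0.0]
wrist_force: [0.1, 0.0, 0.4]
finger_gap: 0.0357
clock: 11.4
tcp_pos: [0.5414, -0.0415, 0.3296]
orientation: [-0.0, 0.0, 1.0, -0.0]
wrist_force: [-0.1, -0.2, 0.1]
finger_gap: 0.0429
clk 11.45 p [ 0.5422 -0.0422  0.3293] yaw -179.87 F [ 1.51 -0.78 -0.28] sd [0. 0. 0.] gap 0.0431
[-2.25145416e-01  2.87063659e-01 -1.77734564e-01  1.10549037e+00
 -3.83548063e-04 -2.27338755e-01]
```

View pics/e_s.png

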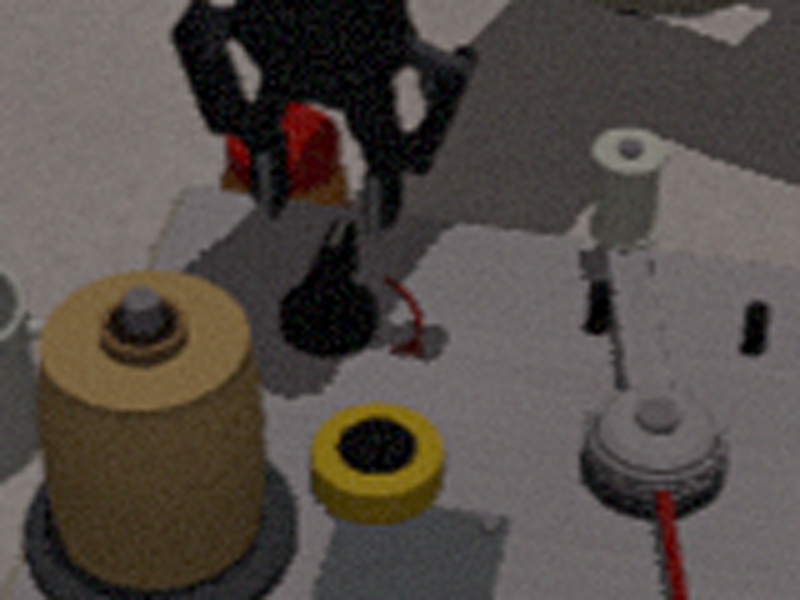

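```bash
python3 -m crank '[[0,0,10,0,0,0,0.5],[0,0,10,0,0,0,0.5],[0,0,10,0,0,0,0.5],[0,0,9,0,0,0,0.5],[0,0,5,0,0,0,0.5],[0,0,0,0,0,0,0.2],[0,0,0,0,0,0,0],[0,0,0,0,0,0,0]]' 80
python3 -c "
from h import *
from workcell import *
import cv2
look('f',1);print(get_state()['ft_torque'])
cv2.imwrite('pics/f_s.png',cv2.resize(read_camera('scene')[180:300,225:385],None,fx=5,fy=5,interpolation=cv2.INTER_CUBIC))"
```

```text
clock: 12.5
tcp_pos: [0.5413, -0.0416, 0.2861]
orientation: [0.0, 0.002, 1.0, -0.0]
wrist_force: [-1.1, -2.4, 0.8]
finger_gap: 0.0112
clk 12.55 p [ 0.5413 -0.0415  0.2861] yaw 179.71 F [-1.07 -2.45  0.37] sd [0. 0. 0.] gap 0.0115
[-0.35116525  0.18916339  0.31420858]
```

View pics/f_s.png

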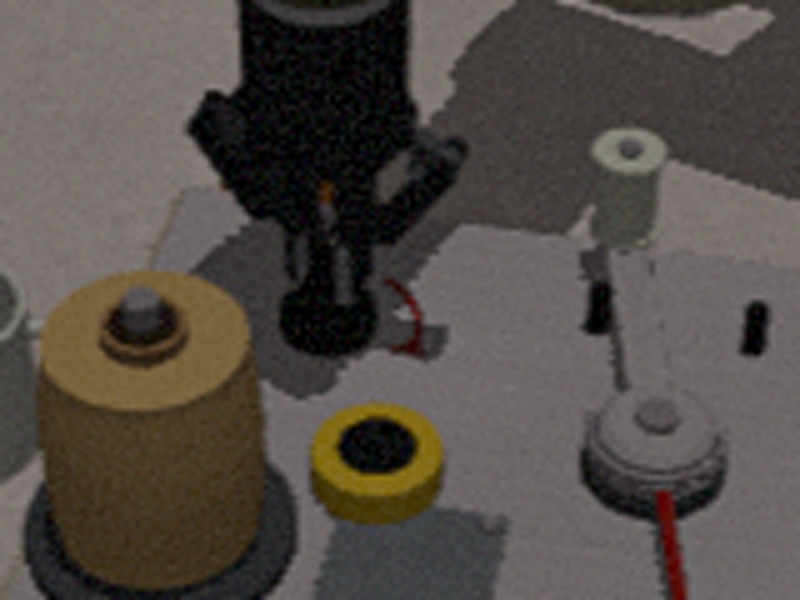

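```bash
python3 -m crank '[[0,0,0,0,0,5,0],[0,0,0,0,0,8,0],[0,0,0,0,0,8,0],[0,0,0,0,0,8,0],[0,0,0,0,0,8,0],[0,0,0,0,0,8,0],[0,0,0,0,0,8,0],[0,0,0,0,0,8,0]]'; python3 -m crank '[[0,0,0,0,0,8,0],[0,0,0,0,0,8,0],[0,0,0,0,0,8,0],[0,0,0,0,0,8,0],[0,0,0,0,0,8,0],[0,0,0,0,0,8,0],[0,0,0,0,0,8,0],[0,0,0,0,0,8,0]]'
python3 -c "
from h import *
from workcell import *
look('g',2);print(get_state()['ft_torque'],get_state()['joint_pos'])"
```

```text
clock: 13.6
tcp_pos: [0.5422, -0.04, 0.2861]
orientation: [0.0, 0.511, 0.86, 0.003]
wrist_force: [4.3, 7.0, -1.1]
finger_gap: 0.0116
clock: 14.6
tcp_pos: [0.5442, -0.0402, 0.2862]
orientation: [0.0, 0.889, 0.459, 0.005]
wrist_force: [12.9, 6.5, -7.8]
finger_gap: 0.0119
clk 14.7 p [ 0.5443 -0.0402  0.2861] yaw 54.63 F [12.58  6.15 -7.44] sd [0.22 0.32 0.12] gap 0.0114
[ 1.16065841 -2.27249873  0.1094248 ] [-0.222282    0.31787782 -0.24711174  0.99814884  0.00583895  1.96582631]
```

```bash
python3 -m crank '[[0,0,0,0,0,0,0.4],[0,0,0,0,0,0,0.4],[0,0,0,0,0,0,0.4],[0,0,-10,0,0,0,0.4],[0,0,-12,0,0,0,0.4],[0,0,-12,0,0,0,0.4],[0,0,-12,0,0,0,0.4],[0,0,-6,0,0,0,0.2]]'
python3 -c "
from h import *
from workcell import *
s=get_state()
look('h',1);plan(s['tcp_pos'],yawof(s),[.4525,.030,.34],92,8)
import cv2
cv2.imwrite('pics/h_s.png',cv2.resize(read_camera('scene')[180:300,225:385],None,fx=5,fy=5,interpolation=cv2.INTER_CUBIC))"
```

```text
clock: 15.7
tcp_pos: [0.5414, -0.0413, 0.339]
orientation: [0.001, 0.888, 0.459, 0.001]
wrist_force: [-0.2, -0.9, 0.2]
finger_gap: 0.0179
clk 15.75 p [ 0.5415 -0.0414  0.3393] yaw 54.71 F [0.54 0.62 1.21] sd [0. 0. 0.] gap 0.0172
[1, -14, 0, 0, 0, -4.7]
[2, -14, 0, 0, 0, -4.7]
[3, -14, 0, 0, 0, -4.7]
[4, -14, 0, 0, 0, -4.7]
[5, -13, 0, 0, 0, -4.7]
[6, -13, 0, 0, 0, -4.7]
[7, -12, 0, 0, 0, -4.7]
[8, -12, 0, 0, 0, -4.7]
```

View pics/h_s.png

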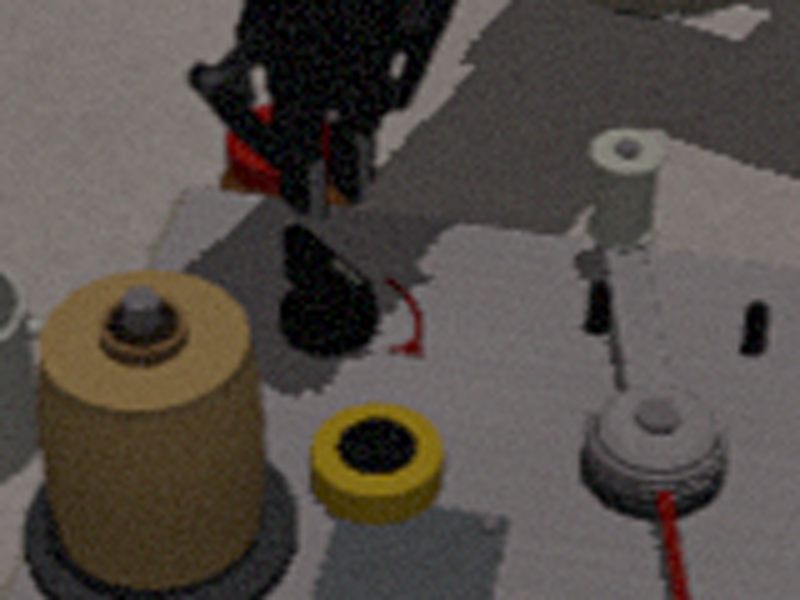

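```bash
python3 -m crank '[[1,-14,0,0,0,-4.7,0],[2,-14,0,0,0,-4.7,0],[3,-14,0,0,0,-4.7,0],[4,-14,0,0,0,-4.7,0],[5,-13,0,0,0,-4.7,0],[6,-13,0,0,0,-4.7,0],[7,-12,0,0,0,-4.7,0],[8,-12,0,0,0,-4.7,0]]'; python3 -m crank '[[0,0,6,0,0,0,0],[0,0,10,0,0,0,0],[0,0,10,0,0,0,0],[0,0,7,0,0,0,0],[0,0,3,0,0,0,0],[2,0,0,0,0,0,0],[2,0,0,0,0,0,0],[0,0,0,0,0,0,0]]'
python3 -c "
from h import *
look('i',12)"
```

```text
clock: 16.8
tcp_pos: [0.4506, 0.0283, 0.3372]
orientation: [-0.0, 0.692, 0.722, -0.0]
wrist_force: [0.2, -0.3, -0.0]
finger_gap: 0.0002
clock: 17.8
tcp_pos: [0.4512, 0.0322, 0.302]
orientation: [0.0, 0.693, 0.721, 0.0]
wrist_force: [1.1, 0.2, -0.6]
finger_gap: -0.0002
clk 18.4 p [0.451  0.032  0.3017] yaw 92.3 F [-0.09  0.02  0.03] sd [0.42 0.68 0.3 ] gap 0.0
```

```bash
python3 -m crank '[[7,0,0,0,0,0,0],[7,0,0,0,0,0,0],[7,0,0,0,0,0,0],[6,0,0,0,0,0,0],[6,0,0,0,0,0,0],[6,0,0,0,0,0,0],[6,0,0,0,0,0,0],[5,0,0,0,0,0,0]]'; python3 -m crank '[[5,0,0,0,0,0,0],[5,0,0,0,0,0,0],[4,0,0,0,0,0,0],[2,0,0,0,0,0,0],[0,0,0,0,0,0,0],[0,0,0,0,0,0,0],[0,0,0,0,0,0,0],[0,0,0,0,0,0,0]]'
python3 -c "
from h import *
look('j',20)"
```

```text
clock: 19.4
tcp_pos: [0.4491, 0.0814, 0.3019]
orientation: [0.002, 0.693, 0.721, -0.001]
wrist_force: [0.3, -7.5, 1.2]
finger_gap: 0.0001
clock: 20.4
tcp_pos: [0.4485, 0.0969, 0.3018]
orientation: [0.002, 0.693, 0.721, -0.002]
wrist_force: [-0.4, -9.4, 1.4]
finger_gap: 0.0
clk 21.4 p [0.4485 0.0969 0.3018] yaw 92.23 F [ 0.02 -8.94  0.84] sd [0.53 0.53 0.55] gap -0.0002
```

View pics/j_tc.png

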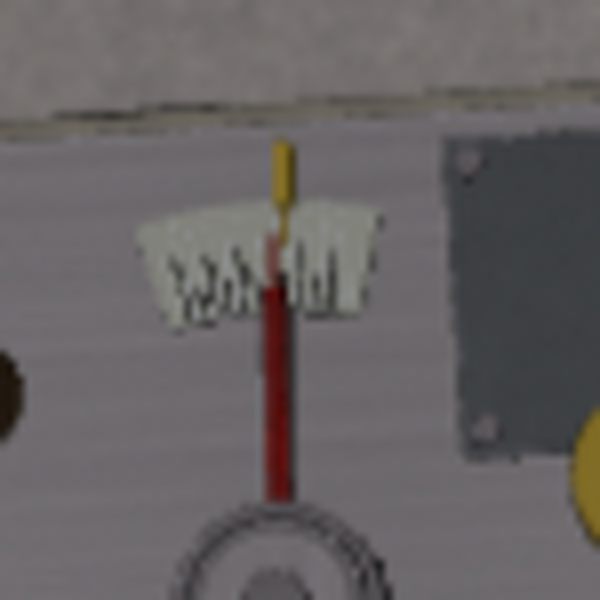

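```bash
cat >> h.py <<'E'
def ptr_ang(im,z=.105):
    "angle of red pointer from red-weighted pixels, radius 35..112 mm about PIV"
    f=im.astype(float);w=np.clip(f[:,:,2]-1.0*np.maximum(f[:,:,0],f[:,:,1])-12,0,None)
    A=[];W=[]
    for v in range(155,225):
        for u in range(240,300):
            if w[v,u]>0:
                d=ray("top",(u,v),z)[:2]-PIV;r=np.hypot(*d);a=np.degrees(np.arctan2(d[1],d[0]))
                if .035<r<.12 and -20<a<30: A.append((a,r));W.append(w[v,u]*r)
    A=np.array(A);W=np.array(W)
    return np.average(A[:,0],weights=W),len(W),A[:,1].max()
E
python3 - <<'E'
from h import *
import cv2
for t in "adibcj": print(t,ptr_ang(cv2.imread(f"pics/{t}_t.png")))
im=cv2.imread("pics/d_t.png").astype(float)
w=np.clip(np.minimum(im[:,:,1],im[:,:,2])-im[:,:,0]-25,0,None)
for v in range(165,184):
    for u in range(262,280):
        if w[v,u]>0: print(v,u,w[v,u],end='; ')
    print()
ys,xs=np.mgrid[0:480,0:640]
m=np.zeros_like(w);m[165:184,262:280]=1;w=w*m
for v in range(166,182):
    if w[v].sum()>0:
        u=(w[v]*xs[v]).sum()/w[v].sum(); d=ray("top",(u,v),.096)[:2]-PIV; print(v,round(u,2),np.degrees(np.arctan2(d[1],d[0])).round(2),np.hypot(*d).round(4))
E
```

```text
a (np.float64(20.192673391789576), 103, np.float64(0.11925636889967119))
d (np.float64(20.190583197912368), 102, np.float64(0.11925636889967119))
i (np.float64(20.634632630590666), 106, np.float64(0.11925636889967119))
b (np.float64(8.277587644768067), 106, np.float64(0.11925636889967119))
c (np.float64(3.737999701831092), 121, np.float64(0.11925636889967119))
j (np.float64(4.7078065160089455), 99, np.float64(0.11925636889967119))



168 269 29.0; 168 270 45.0; 168 271 3.0; 
169 269 29.0; 169 270 44.0; 169 271 13.0; 
170 269 29.0; 170 270 44.0; 170 271 13.0; 
171 269 29.0; 171 270 44.0; 171 271 13.0; 
172 269 29.0; 172 270 44.0; 172 271 13.0; 
173 269 30.0; 173 270 45.0; 173 271 13.0; 
174 269 29.0; 174 270 42.0; 174 271 13.0; 
175 269 13.0; 175 270 28.0; 175 271 1.0; 
176 270 12.0; 
177 270 14.0; 
178 270 15.0; 
179 270 15.0; 




168 269.66 3.15 0.1465
169 269.81 3.01 0.144
170 269.81 3.02 0.1414
171 269.81 3.04 0.1389
172 269.81 3.05 0.1364
173 269.81 3.07 0.1339
174 269.81 3.09 0.1314
175 269.71 3.21 0.1289
176 270.0 2.91 0.1263
177 270.0 2.92 0.1238
178 270.0 2.93 0.1213
179 270.0 2.94 0.1188
```

```bash
python3 - <<'E'
from h import *
import cv2
for t in "dbcj":
    f=cv2.imread(f"pics/{t}_t.png").astype(float)
    w=f[:,:,2]-f[:,:,1]
    print(t)
    for v in range(177,213):
        row=np.clip(w[v,250:282]-8,0,None)
        if row.sum()>10: print(v, round((row*np.arange(250,282)).sum()/row.sum(),2), int(row.sum()), [int(x) for x in w[v,264:276]] if v<186 and t in "cj" else "")
E
```

```text
d
182 255.93 28 
183 256.19 31 
184 256.6 43 
185 256.74 39 
186 257.0 25 
187 257.71 56 
188 257.87 123 
189 258.24 155 
190 258.39 155 
191 258.83 141 
192 259.19 160 
193 259.34 154 
194 259.84 141 
195 260.19 172 
196 260.29 167 
197 260.69 140 
198 261.06 153 
199 261.19 164 
200 261.59 150 
201 261.95 151 
202 262.21 154 
203 262.51 149 
204 262.8 144 
205 263.24 166 
206 263.4 162 
207 263.78 148 
208 264.16 166 
209 264.35 161 
210 264.76 147 
211 265.19 177 
212 265.2 153 
b
179 267.54 13 
180 265.57 42 
181 265.6 40 
182 265.8 30 
183 266.0 36 
184 266.0 42 
185 266.22 64 
186 266.35 142 
187 266.29 140 
188 266.36 143 
189 266.36 149 
190 266.51 146 
191 266.6 138 
192 266.69 132 
193 266.81 131 
194 266.91 142 
195 267.01 146 
196 267.12 151 
197 267.18 166 
198 267.17 175 
199 267.31 158 
200 267.29 159 
201 267.44 145 
202 267.52 144 
203 267.61 138 
204 267.72 138 
205 267.91 143 
206 267.99 147 
207 268.05 148 
208 268.18 168 
209 268.16 173 
210 268.26 151 
211 268.28 155 
212 268.08 85 
c
179 269.63 19 [0, -1, -1, -1, -2, 15, 20, 0, -1, -1, -1, -1]
180 269.49 39 [-2
[... 937 characters left out ...]
, 25, 33, 1, -2, -1, -1, -1, -1]
182 268.59 41 [-1, 0, -1, -1, 25, 32, 1, -1, -1, -2, -1, -2]
183 268.59 41 [-2, -1, -1, -2, 25, 32, 2, -2, -1, -1, -1, -1]
184 268.63 38 [-1, 0, 0, -2, 22, 32, 4, -2, 0, -2, -1, -2]
185 268.77 39 [-1, 0, -1, 1, 18, 36, 9, -1, -1, -1, -1, -1]
186 268.8 138 
187 268.79 131 
188 268.86 127 
189 268.9 140 
190 268.88 138 
191 268.91 141 
192 268.92 146 
193 268.91 138 
194 268.95 142 
195 268.94 144 
196 268.96 141 
197 269.04 140 
198 269.03 139 
199 269.08 150 
200 269.09 150 
201 269.13 153 
202 269.2 165 
203 269.17 167 
204 269.14 177 
205 269.16 178 
206 269.17 181 
207 269.17 183 
208 269.19 176 
209 269.25 153 
210 269.32 156 
211 269.31 153 
212 269.3 87
```

```bash
python3 - <<'E'
from h import *
import cv2
f=sum(cv2.imread(f"pics/{t}_t.png").astype(float) for t in "adi")/3
for v in range(172,184): print(v,[int(x) for x in (f[v,:,2]-f[v,:,0])[265:276]])
P=ray("top",(269.9,179.6),.096)
print(P, proj("top",P+[0,0,.009]), proj("top",P+[0,0,.010]))
for t in "dc":
  im=cv2.imread("pics/%s_t.png"%t)
E
python3 - <<'E'
import cv2
a=cv2.imread("pics/d_t.png")[170:200,250:290];cv2.imwrite("pics/sc.png",cv2.resize(a,None,fx=18,fy=18,interpolation=cv2.INTER_NEAREST))
E
```

```text
172 [0, 0, 0, 0, 73, 89, 49, 2, 0, 0, 0]
173 [0, 0, 0, 0, 73, 89, 48, 2, 0, 0, 0]
174 [1, 1, 1, 1, 71, 86, 47, 3, 1, 1, 0]
175 [4, 4, 5, 5, 46, 67, 33, 7, 4, 4, 2]
176 [6, 6, 5, 6, 11, 50, 14, 6, 3, 5, 5]
177 [5, 6, 6, 6, 3, 53, 10, 6, 6, 6, 3]
178 [6, 6, 5, 6, 4, 54, 8, 6, 5, 6, 0]
179 [6, 6, 5, 5, 6, 53, 9, 6, 2, 5, 2]
180 [6, 6, 1, 3, 6, 30, 4, 4, 2, 5, 3]
181 [5, 6, 2, 2, 3, 5, 0, 1, 3, 5, 3]
182 [5, 6, 5, 3, 0, 5, 2, 2, 6, 5, 2]
183 [2, 5, 2, 2, 5, 5, 3, 3, 5, 3, 2]
[0.71005134 0.13499102 0.096     ] [269.5658903  178.78505482] [269.5284661  178.69377142]
```

View pics/sc.png

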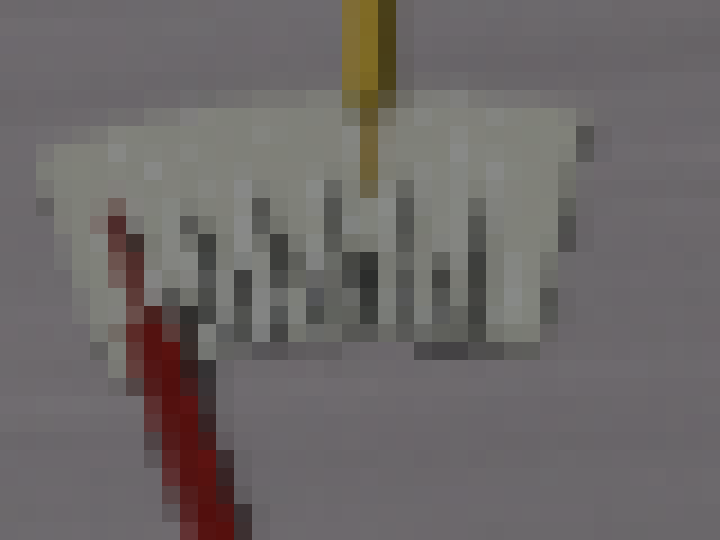

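```bash
cat >> h.py <<'E'
def tipu(im):
    f=im.astype(float);w=f[:,:,2]-f[:,:,1];V=[];U=[]
    for v in range(186,211):
        row=np.clip(w[v,250:282]-8,0,None)
        if row.sum()>50: V.append(v);U.append((row*np.arange(250,282)).sum()/row.sum())
    return np.polyval(np.polyfit(V,U,1),179), np.mean(U)
E
python3 -m crank '[[1,0,0,0,0,0,0],[1,0,0,0,0,0,0],[1,0,0,0,0,0,0],[0,0,0,0,0,0,0],[0,0,0,0,0,0,0],[0,0,0,0,0,0,0],[0,0,0,0,0,0,0],[0,0,0,0,0,0,0]]'
python3 -c "
from h import *
import cv2
look('k',20)
for t in 'cjk': print(t,tipu(cv2.imread(f'pics/{t}_t.png')))"
```

```text
clock: 22.4
tcp_pos: [0.4484, 0.0998, 0.3018]
orientation: [0.002, 0.693, 0.721, -0.002]
wrist_force: [0.3, -9.4, 0.6]
finger_gap: -0.0001
clk 23.4 p [0.4484 0.0998 0.3018] yaw 92.22 F [ 0.15 -9.23  0.89] sd [0.5  0.49 0.49] gap 0.0001
c (np.float64(269.35619790695847), np.float64(269.48690107795244))
j (np.float64(268.66294617359733), np.float64(269.0389559967701))
k (np.float64(269.50614217954904), np.float64(269.5265382541827))
```

View pics/k_tc.png

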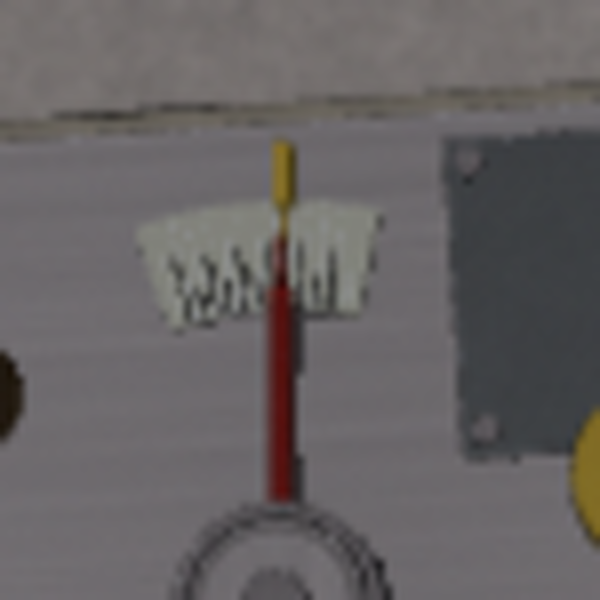

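```bash
python3 -m crank '[[0.5,0,0,0,0,0,0],[0,0,0,0,0,0,0],[0,0,0,0,0,0,0],[0,0,0,0,0,0,0],[0,0,0,0,0,0,0],[0,0,0,0,0,0,0],[0,0,0,0,0,0,0],[0,0,0,0,0,0,0]]'
python3 -c "
from h import *
import cv2
look('l',26)
for t in 'kl': print(t,tipu(cv2.imread(f'pics/{t}_t.png')))"
```

```text
clock: 24.4
tcp_pos: [0.4484, 0.1003, 0.3018]
orientation: [0.002, 0.693, 0.721, -0.002]
wrist_force: [-0.4, -10.0, 1.7]
finger_gap: -0.0004
clk 25.7 p [0.4484 0.1003 0.3018] yaw 92.22 F [-0.02 -9.33  0.95] sd [0.46 0.65 0.53] gap -0.0002
k (np.float64(269.50614217954904), np.float64(269.5265382541827))
l (np.float64(269.6640336618595), np.float64(269.6499050574223))
```

```bash
python3 -m crank '[[-1,0,0,0,0,0,0],[-2,0,0,0,0,0,0],[-3,0,0,0,0,0,0],[-3,0,0,0,0,0,0],[-3,0,0,0,0,0,0],[-3,0,0,0,0,0,0],[-3,0,0,0,0,0,0],[-3,0,0,0,0,0,0]]'; python3 -m crank '[[-3,0,0,0,0,0,0],[-3,0,0,0,0,0,0],[-3,0,0,0,0,0,0],[-2,0,0,0,0,0,0],[-2,0,0,0,0,0,0],[-2,0,0,0,0,0,0],[-2,0,0,0,0,0,0],[-1,0,0,0,0,0,0]]';  python3 -m crank '[[-1,0,0,0,0,0,0],[-1,0,0,0,0,0,0],[-1,0,0,0,0,0,0],[-1,0,0,0,0,0,0],[-1,0,0,0,0,0,0],[-1,0,0,0,0,0,0],[-1,0,0,0,0,0,0],[-1,0,0,0,0,0,0]]'
```

```text
clock: 26.7
tcp_pos: [0.4493, 0.0795, 0.3019]
orientation: [0.002, 0.693, 0.721, -0.001]
wrist_force: [0.7, -8.8, 1.9]
finger_gap: 0.0001
clock: 27.7
tcp_pos: [0.4497, 0.0618, 0.3018]
orientation: [0.001, 0.693, 0.721, -0.001]
wrist_force: [-1.1, -6.1, 2.7]
finger_gap: -0.0002
clock: 28.7
tcp_pos: [0.4502, 0.0547, 0.3016]
orientation: [-0.0, 0.693, 0.721, 0.0]
wrist_force: [-0.4, -0.3, -0.3]
finger_gap: 0.0
```

```bash
python3 -m crank '[[-3,0,0,0,0,0,0],[-4,0,0,0,0,0,0],[-4,0,0,0,0,0,0],[-4,0,0,0,0,0,0],[-3,0,0,0,0,0,0],[0,0,0,0,0,0,0],[0,0,0,0,0,0,0],[0,0,0,0,0,0,0]]'
python3 -c "
from h import *
import cv2
look('m',40)
for t in 'dm': print(t,tipu(cv2.imread(f'pics/{t}_t.png')))"
```

```text
clock: 29.7
tcp_pos: [0.4508, 0.0366, 0.3017]
orientation: [0.0, 0.693, 0.721, -0.0]
wrist_force: [-0.3, -0.4, -0.2]
finger_gap: -0.0001
clk 31.7 p [0.4508 0.0365 0.3017] yaw 92.31 F [-0.    0.06 -0.09] sd [0.52 0.49 0.47] gap -0.0002
d (np.float64(255.12302917800076), np.float64(261.14926114084034))
m (np.float64(254.6671644321724), np.float64(261.05841782396436))
```

```bash
python3 - <<'E'
from h import *
plan([.4508,.0365,.3497],92.3,[.5435,-.0405,.335],54.7,8)
E
```

```text
[-10, 11, 2, 0, 0, 4.7]
[-9, 12, 2, 0, 0, 4.7]
[-8, 13, 2, 0, 0, 4.7]
[-7, 13, 2, 0, 0, 4.7]
[-6, 14, 2, 0, 0, 4.7]
[-5, 14, 2, 0, 0, 4.7]
[-4, 15, 2, 0, 0, 4.7]
[-2, 15, 2, 0, 0, 4.7]
```

```bash
python3 -m crank '[[0,0,-12,0,0,0,0],[0,0,-12,0,0,0,0],[0,0,-12,0,0,0,0],[0,0,-12,0,0,0,0],[-10,11,2,0,0,4.7,0.2],[-9,12,2,0,0,4.7,0.4],[-8,13,2,0,0,4.7,0.5],[-7,13,2,0,0,4.7,0.5]]' 80; python3 -m crank '[[-6,14,2,0,0,4.7,0.5],[-5,14,2,0,0,4.7,0.5],[-4,15,2,0,0,4.7,0.5],[-2,15,2,0,0,4.7,0.5],[0,0,0,0,0,0,0.5],[0,0,0,0,0,0,0.5],[0,0,0,0,0,0,0.5],[0,0,0,0,0,0,0.5]]'
python3 -c "
from h import *
look('n',1)"
```

```text
clock: 32.7
tcp_pos: [0.4975, -0.0019, 0.3423]
orientation: [0.0, 0.802, 0.597, 0.0]
wrist_force: [-0.4, -0.6, -0.9]
finger_gap: 0.0431
clock: 33.7
tcp_pos: [0.5434, -0.0402, 0.3339]
orientation: [0.0, 0.888, 0.46, 0.0]
wrist_force: [0.0, 0.1, -0.9]
finger_gap: 0.0428
clk 33.75 p [ 0.5434 -0.0403  0.3339] yaw 54.75 F [ 0.13  0.88 -0.81] sd [0. 0. 0.] gap 0.0431
```

```bash
python3 -m crank '[[0,0,12,0,0,0,0.5],[0,0,12,0,0,0,0.5],[0,0,12,0,0,0,0.5],[0,0,8,0,0,0,0.5],[0,0,4,0,0,0,0.5],[0,0,0,0,0,0,0],[0,0,0,0,0,0,0],[0,0,0,0,0,0,0]]' 80
python3 -c "
from h import *
from workcell import get_state
look('o',1);print(get_state()['ft_torque'])"
```

```text
clock: 34.75
tcp_pos: [0.5442, -0.0409, 0.2862]
orientation: [0.001, 0.888, 0.459, 0.001]
wrist_force: [1.9, -2.9, -1.7]
finger_gap: 0.0114
clk 34.8 p [ 0.5442 -0.0409  0.2862] yaw 54.7 F [ 2.83 -2.18 -0.79] sd [0. 0. 0.] gap 0.0114
[-0.45442948 -0.31796887  0.17499785]
```

```bash
python3 -m crank '[[0,0,0,0,0,-2,0],[0,0,0,0,0,-2,0],[0,0,0,0,0,-2,0],[0,0,0,0,0,-2,0],[0,0,0,0,0,0,0],[0,0,0,0,0,0,0.4],[0,0,0,0,0,0,0.4],[0,0,0,0,0,0,0.4]]' 
python3 -c "
from h import *
look('p',1);plan([.5435,-.0405,.334],62.7,[.4508,.033,.338],92.3,8)"
```

```text
clock: 35.8
tcp_pos: [0.5432, -0.0402, 0.2854]
orientation: [-0.001, 0.854, 0.521, -0.0]
wrist_force: [1.2, -0.3, -0.0]
finger_gap: 0.0345
clk 35.85 p [ 0.5433 -0.0403  0.2854] yaw 62.74 F [ 0.11 -0.1   0.66] sd [0. 0. 0.] gap 0.0339
[3, -15, -1, 0, 0, -3.7]
[4, -14, -1, 0, 0, -3.7]
[5, -14, -1, 0, 0, -3.7]
[6, -14, -1, 0, 0, -3.7]
[6, -13, -1, 0, 0, -3.7]
[7, -13, -1, 0, 0, -3.7]
[8, -12, -1, 0, 0, -3.7]
[9, -12, -1, 0, 0, -3.7]
```

```bash
python3 -m crank '[[0,0,-12,0,0,0,0.4],[0,0,-12,0,0,0,0.4],[0,0,-12,0,0,0,0.4],[0,0,-12,0,0,0,0.2],[3,-15,-1,0,0,-3.7,0],[4,-14,-1,0,0,-3.7,0],[5,-14,-1,0,0,-3.7,0],[6,-14,-1,0,0,-3.7,0]]'; python3 -m crank '[[6,-13,-1,0,0,-3.7,0],[7,-13,-1,0,0,-3.7,0],[8,-12,-1,0,0,-3.7,0],[9,-12,-1,0,0,-3.7,0],[0,0,10,0,0,0,0],[0,0,10,0,0,0,0],[0,0,10,0,0,0,0],[0,0,6,0,0,0,0]]'
python3 -c "
from h import *
look('q',16)
import cv2
cv2.imwrite('pics/q2.png',cv2.resize(cv2.imread('pics/q_t.png')[150:330,200:440],None,fx=3,fy=3))"
```

```text
clock: 36.85
tcp_pos: [0.4969, -0.0024, 0.3384]
orientation: [0.0, 0.779, 0.627, 0.0]
wrist_force: [-0.8, 0.4, 0.3]
finger_gap: -0.0002
clock: 37.85
tcp_pos: [0.451, 0.033, 0.3045]
orientation: [-0.001, 0.693, 0.721, -0.0]
wrist_force: [0.3, 0.3, -0.8]
finger_gap: -0.0003
clk 38.65 p [0.451  0.0333 0.3057] yaw 92.31 F [-0.23  0.04 -0.  ] sd [0.45 0.45 0.52] gap -0.0001
```

View pics/q2.png

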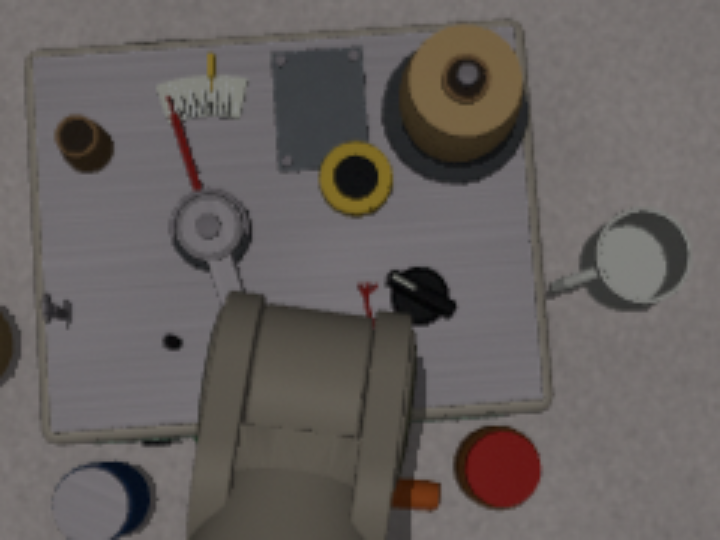

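```bash
python3 -m crank '[[7,0,3,0,0,0,0],[7,0,0,0,0,0,0],[7,0,0,0,0,0,0],[6,0,0,0,0,0,0],[6,0,0,0,0,0,0],[6,0,0,0,0,0,0],[6,0,0,0,0,0,0],[5,0,0,0,0,0,0]]'; python3 -m crank '[[5,0,0,0,0,0,0],[5,0,0,0,0,0,0],[4,0,0,0,0,0,0],[3,0,0,0,0,0,0],[1,0,0,0,0,0,0],[0,0,0,0,0,0,0],[0,0,0,0,0,0,0],[0,0,0,0,0,0,0]]'
python3 -c "
from h import *
import cv2
look('r',10)
for t in 'r': print(t,tipu(cv2.imread(f'pics/{t}_t.png')))"
```

```text
clock: 39.65
tcp_pos: [0.4491, 0.0827, 0.3028]
orientation: [0.002, 0.693, 0.721, -0.001]
wrist_force: [-0.4, -7.7, 0.5]
finger_gap: 0.0003
clock: 40.65
tcp_pos: [0.4484, 0.1002, 0.3027]
orientation: [0.002, 0.693, 0.721, -0.002]
wrist_force: [-0.2, -8.5, 0.7]
finger_gap: 0.0
clk 41.15 p [0.4484 0.1002 0.3027] yaw 92.23 F [ 0.2  -9.24  0.37] sd [0.67 0.32 0.66] gap -0.0003
r (np.float64(269.6595545782475), np.float64(269.64980084430596))
```

Pointer tip at column 269.66 against a target of 269.72, so it stands at the marker. I hold here for a good second and average the force.

```bash
python3 -c "
from h import *
import cv2
look('s',40)
for t in 's': print(t,tipu(cv2.imread(f'pics/{t}_t.png')))"
```

```text
clk 43.15 p [0.4484 0.1002 0.3027] yaw 92.23 F [ 0.34 -8.95  0.44] sd [0.59 0.54 0.48] gap 0.0003
s (np.float64(269.65363943537704), np.float64(269.6442044093811))
```

View pics/s_tc.png

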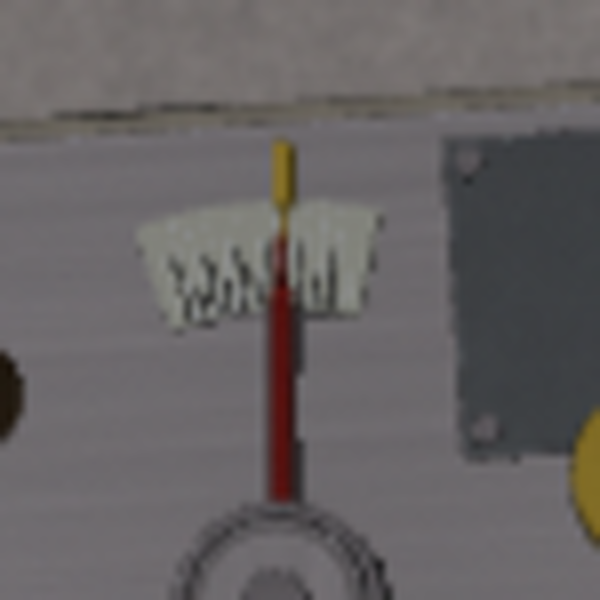

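```bash
python3 -m crank '[[-1,0,0,0,0,0,0],[-2,0,0,0,0,0,0],[-3,0,0,0,0,0,0],[-3,0,0,0,0,0,0],[-3,0,0,0,0,0,0],[-3,0,0,0,0,0,0],[-3,0,0,0,0,0,0],[-3,0,0,0,0,0,0]]'; python3 -m crank '[[-3,0,0,0,0,0,0],[-2,0,0,0,0,0,0],[-2,0,0,0,0,0,0],[-2,0,0,0,0,0,0],[-2,0,0,0,0,0,0],[-2,0,0,0,0,0,0],[-2,0,0,0,0,0,0],[-2,0,0,0,0,0,0]]';  python3 -m crank '[[-1,0,0,0,0,0,0],[-1,0,0,0,0,0,0],[-1,0,0,0,0,0,0],[-1,0,0,0,0,0,0],[-1,0,0,0,0,0,0],[-1,0,0,0,0,0,0],[-1,0,0,0,0,0,0],[-1,0,0,0,0,0,0]]'; python3 -m crank '[[-1,0,0,0,0,0,0],[-2,0,0,0,0,0,0],[-4,0,0,0,0,0,0],[-5,0,0,0,0,0,0],[-5,0,0,0,0,0,0],[-5,0,0,0,0,0,0],[0,0,0,0,0,0,0],[0,0,0,0,0,0,0]]'; python3 -m crank '[[0,0,-8,0,0,0,0],[0,0,-12,0,0,0,0],[0,0,-12,0,0,0,0],[0,0,-12,0,0,0,0],[0,0,-8,0,0,0,0],[0,0,0,0,0,0,0],[0,0,0,0,0,0,0],[0,0,0,0,0,0,0]]'
python3 -c "
from h import *
import cv2
from workcell import *
look('u',6)
print(tipu(cv2.imread('pics/u_t.png')))
cv2.imwrite('pics/u_s.png',read_camera('scene'))"
```

```text
clock: 44.15
tcp_pos: [0.4494, 0.0794, 0.3029]
orientation: [0.002, 0.693, 0.721, -0.001]
wrist_force: [0.2, -6.5, 0.3]
finger_gap: 0.0001
clock: 45.15
tcp_pos: [0.4498, 0.0627, 0.3028]
orientation: [0.001, 0.693, 0.721, -0.001]
wrist_force: [-0.8, -6.1, 1.9]
finger_gap: 0.0002
clock: 46.15
tcp_pos: [0.4503, 0.0556, 0.3027]
orientation: [-0.0, 0.693, 0.721, 0.0]
wrist_force: [-0.6, -0.0, -0.1]
finger_gap: -0.0002
clock: 47.15
tcp_pos: [0.451, 0.0332, 0.3027]
orientation: [-0.0, 0.693, 0.721, -0.0]
wrist_force: [0.2, -0.6, -0.6]
finger_gap: 0.0001
clock: 48.15
tcp_pos: [0.4509, 0.0333, 0.3542]
orientation: [-0.0, 0.693, 0.721, -0.0]
wrist_force: [0.6, -0.2, -0.4]
finger_gap: -0.0002
clk 48.45 p [0.451  0.0333 0.3545] yaw 92.3 F [ 0.1  -0.28  0.08] sd [0.24 0.22 0.37] gap 0.0002
(np.float64(254.677355402429), np.float64(261.0678055266211))
```

View pics/u_t.png

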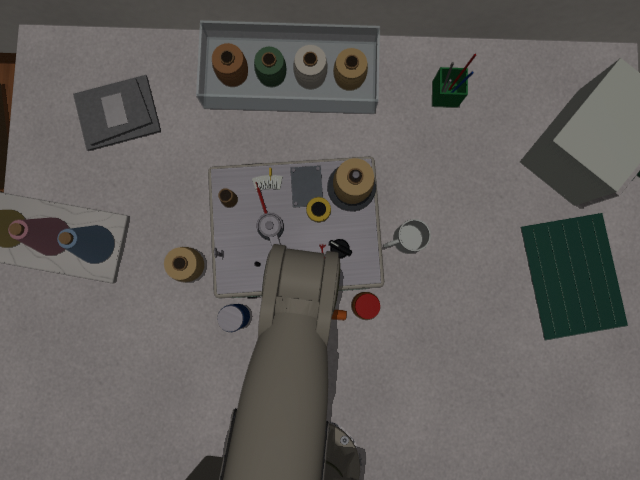

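View pics/u_s.png

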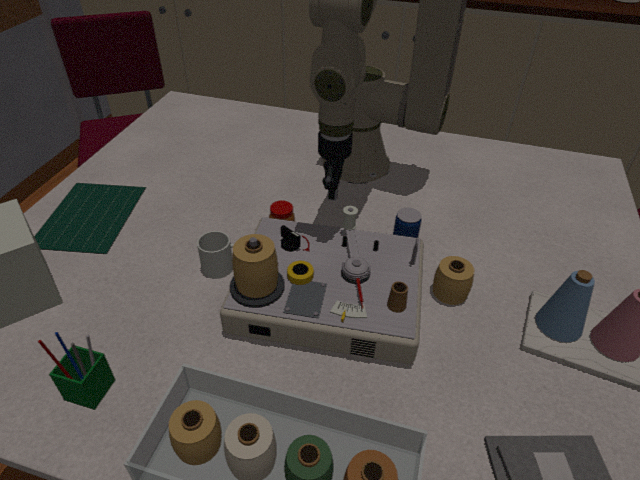

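The pointer is back on zero. The gripper is clear of the winder, and the standing objects are where they were in the first pictures.

```bash
python3 -c "
from workcell import *
print(hand_in(), get_state()['clock'])"
```

```text
the job is handed in; nothing more can be done
the job is handed in; nothing more can be done
```

The spring is set: a push of about 9.0 N on the roller, square to the arm, holds the red pointer at the yellow marker. I handed in shortly after 48.5 s on the clock, within the 67 s allowed.

- **Winding:** The first test push took about 4.5–4.7 N at the marker. I turned the knob 125° clockwise, which gave about 9.2–9.3 N, then turned it back 8°.
- **Proof push:** It held still for over 2 s. The mean of 50 readings, with the unloaded reading taken off, was 8.99 N. The uncertainty is about 0.1 N, because single readings scatter by about 0.5 N.
- **Pointer at the marker:** In the top camera the pointer tip was within about 0.1 pixel (0.2 mm) of the position I worked out for the marker.
- **Easing back:** The arm took about 3 s to return to its stop. The pointer stands on the same line as it did after the earlier push, and the gripper is clear of everything.
- **Surroundings:** In the last pictures the marker and all the standing objects are where they were. The screwdriver was mostly hidden under the robot arm in the top view, and the part I could see looked unmoved.

One disagreement: my early unloaded readings were about 0.2 N off the later, longer averages. That made the first setting look closer to 9 N than it was, which is why I trimmed the knob and repeated the push.

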